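Trim an LED driver with a tuning tool

ROBOT

A 6-joint arm with a two-finger parallel gripper is mounted at the origin on the work surface. World frame = base frame: x ahead of the robot, y to its left, z up, the work surface at z = 0. Lengths are in mm, angles in degrees, forces in N, time in s.
With the tool pointing down it reaches from about 350 to 850 mm from the base axis. Payload 8.1 kg.
Tool frame: the origin (TCP) lies midway between the tips of the shut fingers; the grasp point (between the pads) lies 19 mm behind it (r.grasp_offset is the distance from the TCP to the grasp point, in mm); z points along the fingers, x is the direction in which the jaws open and shut, and the axes are right-handed (so a half turn about z gives the same grasp; the last joint's range is limited). The gripper opens to 85 mm and grips with 20 to 120 N. Pads are 22 mm wide; open, the fingers measure 114 mm over their backs; the gripper's body (76 mm by 85 mm) begins 54 mm behind the grasp point. The pads swing forward as they close: fully open they stand 13 mm farther back than shut.
Start: joints at [69.018, 7.471, 85.268, -0, 87.261, -4.893], TCP at [166.253, 576.511, 231.292] pointing down, gripper open.
Joint ranges: [-169.43, 169.43], [-51.17, 129.36], [1.28, 143.12], [-76.62, 256.62], [0, 156.53], [-152.29, 152.29]. Speed limits (degrees/s): [136.94, 136.94, 159.86, 180, 180, 180].

INTERFACE

Orientations are given as [roll, pitch, yaw] about the fixed x, y, z axes, in that order (R = Rz(yaw) Ry(pitch) Rx(roll)).
In Python, from bench import r, optics, hand_in gives the robot as it stands.
- The arm moves only by the shell command python3 -m pendant 'ROWS' [FORCE]. ROWS is JSON, a list of rows, each a list of 5 numbers: the opening, from 0 (shut) to 1 (fully open), then the shift along the tool's x, y, z in mm, then the turn about the tool's z in degrees. A call has 1 to 10 rows; each row shifts and turns the commanded pose from where the row before left it, along the tool's axes as they then stand; what a row does not reach is not made up. A row lasts 1/10 s, in which the tool goes at most 50 mm and 8.59 degrees, less where a joint would pass 70% of its speed; a pose out of reach is approached as far as the arm can. A call with a gripper value outside its range is refused whole. The fingers move at their own pace and stop on an object; FORCE is the grip in N (left out, the last holds). Time passes only in rows, so rows that do not move let the fingers close. It gives the time, the measured TCP pose, the force and the opening at its end, in the units of the state.
- r.sense(): the state, without advancing time (a new reading comes with each control period).
- optics.snapshot(name): name is "scene" or "top" or "wrist"; returns (picture, depth): 420x560x3 uint8, blue, green, red; 420x560 float32, mm along the optical axis (not along the pixel's ray), 0 where there is no reading.
- optics.camera_params(name): a dict with "camera_matrix" (3x3 intrinsics, pixels), "eye" and "orientation" of the camera in the world. Camera axes: x right, y down, z forward; pixel columns grow to the right and rows downward; lengths in mm; the calibration is good to about 2 mm. A picture is of the moment at which its call begins: read the wrist's pose just before it. camera_params takes no time and is no camera call; for the wrist camera it gives the pose at the moment of the call.
- hand_in(): hands the job in, once; it reports no verdict.
Trained networks look in the newest picture that a camera, given by its name, has taken for a name from the list of things; names that differ only in an ending like _2 or _b are one class to them, and where a whole thing is asked for, a point or a joint stands for the part that bears it (a point fixed in the world has none). Each returns a list of dicts, best first, with "score" (0 to 1); they miss things now and then, are a little off and sometimes report something else, mostly with a low value. They report only what shows in the picture. A call takes as long as a camera call. They do not tell look-alikes from the thing itself.
- optics.search_frame(camera, query): "at" ([x, y, z] in mm, in world coordinates, good to about 4 mm: the middle of the surface that is visible of it).
The state is a dict: "time": time; "joint_pos": joint angles; "qd": joint speeds; "joint_efforts": joint torques, N m; "tool_pos": TCP position; "tcp_rot": TCP orientation; "ft_force": force on the tool from outside, world axes, zero at the start; "wrist_torque": the same for the moment, N m; "finger_gap": finger opening in mm.
Only numpy, scipy, OpenCV 4.12 (cv2) and the standard library are available. Lean on these libraries where they do the work, as an engineer would, in place of code of your own. Each camera call takes 0.05 s, during which the arm holds its last target. There are 200 camera calls.

TASK

The LED driver is out of adjustment: take the plastic tuning tool from its wooden stand, feel its blade into the slot of the trimmer screw down the driver's guide tube, and turn the screw clockwise until the meter needle stands between the two long ticks. Then put the tool back upright in its stand, fully home, and let go. Be gentle: never press or lever hard on the driver with the tool, and leave the solder reel, tape roll and blue bin where they are.

Things in the scene. Friction and masses are not known exactly. Their poses are not given: they have to be found in the camera images.
- tuner: plastic tuning tool, 130 mm long, 30 g, standing blade down in the stand. Origin: centre of the blade's tip; z runs up along the tool. From the tip up: white flat blade, 9.2 mm wide (along x), 2.6 mm thick (y), 6 mm long; white round shaft, 10 mm diameter, from 6 to 58 mm; black square handle from 58 to 130 mm. At the start its x axis is within 6 degrees of the stand's.
- tuner_handle (a point): centre of the tool's black handle, 94 mm above the blade's tip, axes as the tool's. The handle is 16 x 16 mm with flats facing the tool's x and y, 72 mm long; its lower face is the shoulder that rests on the stand.
- stand: fixed light wooden block 60 x 60 x 62 mm tall, origin at the centre of its underside, z up. With the tool home the shoulder rests on the block's top and the blade's tip is 4 mm above the underside. The stand and the solder reel may be on either side of the driver.
- stand_mouth (a point): centre of the mouth of the stand's hole, level with the block's top, 62 mm above the bench. The hole is upright, round, 13 mm wide with a 3 mm chamfer, and goes right through.
- driver: LED driver: fixed grey box 150 (x) x 220 (y) x 50 mm tall, origin at the centre of its underside, z up. On top: on the +y half a square panel meter under a clear cover, 12 mm proud; at x 0, y -60 mm a white round guide tube (27 mm outside, 55 mm tall); beside the tube at x 20 to 70 mm a black terminal block 12 mm tall. More than 20 N between tool and driver damages it.
- tube_mouth (a point): centre of the guide tube's mouth, 105 mm above the bench; axes as the driver's, z up. The mouth is a 45 degree funnel 25 mm wide and 7 mm deep leading into an upright bore of 11.6 mm. In the bore sits the slotted brass trimmer screw; its top is somewhere from 12 to 36 mm below the mouth. This depth differs each time, is not measured and has to be felt.
- screw_region (a point): point on the tube's axis 24 mm below the mouth, the middle of where the screw's top may be; axes as the driver's, it does NOT turn with the screw. The screw's slot is 3.8 mm wide, 4 mm deep, right across the head. At the start its line is within 0.6 rad (34 degrees) either side of the driver's x axis; the exact angle is not measured and has to be felt.
- tube_foot (a point): foot of the guide tube, on its axis, on the box's top. The screw floats on a spring: it yields from 1.8 N on, at 0.6 N/mm, for 3 mm, then is solid. A blade lying across the head pushes it down; when the blade comes over the slot the head springs up around it and the push drops. The screw turns with 0.02 N m and stays where left; it has end stops at needle angles -1 and +1 rad.
- needle (a joint): angle of the meter's black needle (56 mm long, pivot near the meter's -x edge), rad, seen from above, positive counter-clockwise; 0 = along the driver's +x, midway between the two long ticks, which are at -0.17 and +0.17 rad. It turns angle for angle and the same way with the screw. At the start it is at 0.5 to 0.85; turning the screw clockwise (seen from above) lowers it.
- reel: bystander: reel of solder, 60 mm diameter, 46 mm tall, standing on its flange; origin at the centre of its underside
- tape: bystander: roll of yellow tape lying flat, 100 mm outside diameter, 24 mm tall; origin at the centre of its underside
- bin: bystander: open blue parts bin 100 (x) x 150 (y) x 70 mm tall; origin at the centre of its underside
Not all that is in view belongs to the job. Of the things that look like the tuner, the larger one is meant. There is more than one size of the stand; the job needs the larger.

How it is judged:
By the outcome, as a careful person would: the job done as asked, in the order asked, and still so for the second after the job is handed in, with the robot touching nothing.
It also fails if it takes over 72 s, if anything falls off the work surface, if the arm or the gripper's body presses on something with over 40 N, if the wrist force passes 120 N, or if a joint passes its speed limit or range.

## Working session

There is one attempt and no reset: what is moved stays moved. The work goes in short steps, Python scripts to look and compute and a shell command to move; the robot and the scene stay as the last step left them, time stands still between calls to the robot, and variables do not carry over. Pictures are saved under pics/ and viewed, about 8 in all and at most 12, crops included, and the job is handed in when it is done.

```bash
ls; mkdir -p pics; python3 - <<'E'
from bench import r, optics
import cv2, json
print(r.sense(), r.grasp_offset)
for c in ("scene","top"):
    p,d=optics.snapshot(c); cv2.imwrite(f"pics/{c}0.png",p)
    import numpy as np; np.save(f"pics/{c}0.npy",d)
    k=optics.camera_params(c); print(c,k)
    for q in ("tuner","tuner_handle","stand","stand_mouth","driver","tube_mouth","reel","tape","bin"):
        print(q,[( [round(v) for v in o["at"]],round(o["score"],2)) for o in optics.search_frame(c,q)])
E
```

```text
pics
{'time': 0.0, 'joint_pos': array([ 6.90198914e+01,  7.51485601e+00,  8.53326071e+01,  2.87054863e-03,
        8.72614111e+01, -4.89195888e+00]), 'qd': array([-0.04152788,  0.02067329,  0.0154708 , -0.06565395, -0.09236835,
        0.06292099]), 'joint_efforts': array([ 2.19685317e-03, -5.69389093e+01, -5.00555205e+01, -2.36583146e-04,
        1.45594400e-02,  2.39296092e-06]), 'tool_pos': array([166.01375537, 575.98004502, 230.21517364]), 'tcp_rot': array([-1.79987859e+02,  1.08233087e-01,  7.39117219e+01]), 'ft_force': array([0.07467911, 0.16749038, 0.92069709]), 'wrist_torque': array([-0.00383654, -0.02372307,  0.02571349]), 'finger_gap': 85.54452348912854} 18.700000000000003
scene {'camera_matrix': array([[380.53451711,   0.        , 277.74874103],
       [  0.        , 380.53451711, 211.71963661],
       [  0.        ,   0.        ,   1.        ]]), 'eye': array([ 944.63788988, -620.64615028,  632.6650683 ]), 'orientation': array([-128.32346916,    1.22154383,   29.43623215])}
tuner [([515, -303, 106], 0.93), ([476, -223, 58], 0.66)]
tuner_handle [([512, -302, 106], 0.69), (
[... 379 characters left out ...]
 {'camera_matrix': array([[444.20774453,   0.        , 297.1204418 ],
       [  0.        , 444.20774453, 211.32205733],
       [  0.        ,   0.        ,   1.        ]]), 'eye': array([ 489.81258029,  -43.3406912 , 1179.868784  ]), 'orientation': array([-173.95154081,   -0.88275588,  -89.12338347])}
tuner [([507, -293, 134], 0.67)]
tuner_handle [([503, -285, 61], 0.62), ([506, -292, 131], 0.45)]
stand [([504, -292, 63], 0.79), ([582, -380, 51], 0.75)]
stand_mouth [([504, -286, 61], 0.67), ([579, -385, 47], 0.63)]
driver [([525, 35, 51], 0.81), ([505, -290, 60], 0.17)]
tube_mouth [([526, 40, 50], 0.9)]
reel [([498, 275, 48], 0.74)]
tape [([706, 272, 20], 0.91)]
bin [([726, -291, 5], 0.84)]
```

View pics/top0.png

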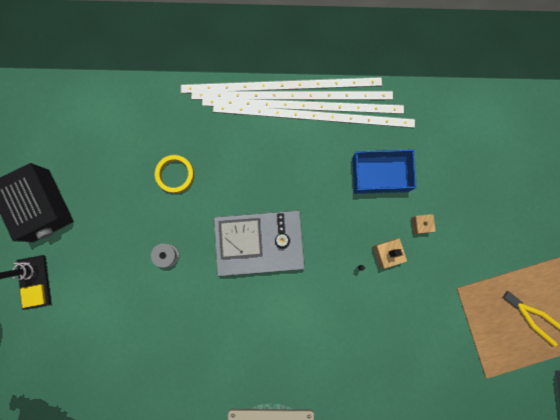

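View pics/scene0.png

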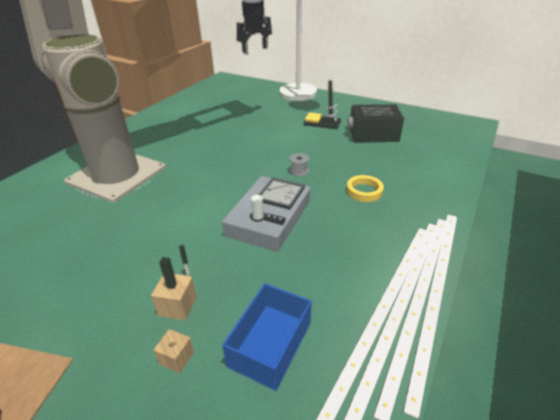

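```bash
cat > h.py <<'E'
from bench import r, optics
import numpy as np, cv2
from scipy.spatial.transform import Rotation as Ro
def rot(o): return Ro.from_euler('xyz',o,degrees=True).as_matrix()
def pose():
    s=r.sense(); return np.array(s["tool_pos"]),rot(s["tcp_rot"]),s
def delta(target):
    "shift in present tool axes to reach world point"
    p,R,s=pose(); return R.T@(np.array(target)-p)
def ray(cam,uv,z,k=None):
    "world point at height z seen at pixel uv"
    k=k or optics.camera_params(cam); K=k["camera_matrix"]; R=rot(k["orientation"]); e=np.array(k["eye"])
    d=R@np.linalg.inv(K)@np.array([uv[0],uv[1],1.]); return e+d*(z-e[2])/d[2]
def proj(cam,P,k=None):
    k=k or optics.camera_params(cam); q=rot(k["orientation"]).T@(np.array(P,float)-k["eye"]); q=k["camera_matrix"]@q; return q[:2]/q[2]
E
python3 - <<'E'
from h import *
p,R,s=pose(); k=optics.camera_params("wrist")
Rc=rot(k["orientation"]); print(k["camera_matrix"]); print("cam eye in tool",R.T@(k["eye"]-p)); print("cam axes in tool (cols)\n",R.T@Rc)
# driver corners in top image
im=cv2.imread("pics/top0.png")
for uv in [(215,218),(300,211),(303,270),(218,276)]: print(ray("top",uv,50))
print("tube",ray("top",(282,240),105))
for uv in [(377,245),(400,240),(406,263),(383,269)]: print("stand",ray("top",uv,62))
for t in [(480,20,330),(440,-180,330)]: print(delta(t))
cv2.imwrite("pics/c1.png",np.hstack([cv2.resize(im[200:285,205:310],None,fx=4,fy=4,interpolation=3),cv2.resize(im[210:295,345:445],None,fx=3.8,fy=4,interpolation=3)]))
E
```

```text
[[335.72138631   0.         275.57460928]
 [  0.         335.72138631 202.8412685 ]
 [  0.           0.           1.        ]]
cam eye in tool [   0.29867006  -70.76511978 -142.65433537]
cam axes in tool (cols)
 [[ 9.99999309e-01 -1.04573392e-03  5.36881077e-04]
 [ 8.51840195e-04  9.59396018e-01  2.82061260e-01]
 [-8.10042594e-04 -2.82060608e-01  9.59396246e-01]]
[589.15763932 149.95764284  50.        ]
[610.75265017 -66.27072886  50.        ]
[461.1770388  -76.02953942  50.        ]
[443.04544437 137.36202172  50.        ]
tube [533.68086298 -22.69696236 105.        ]
stand [ 526.67421205 -261.16501451   62.        ]
stand [ 540.17675391 -319.39485959   62.        ]
stand [ 482.75386722 -333.97588781   62.        ]
stand [ 466.95031754 -276.00858664   62.        ]
[-447.78335758  455.68231374  -98.70614906]
[-651.03549306  472.66964317  -98.71410357]
```

View pics/c1.png

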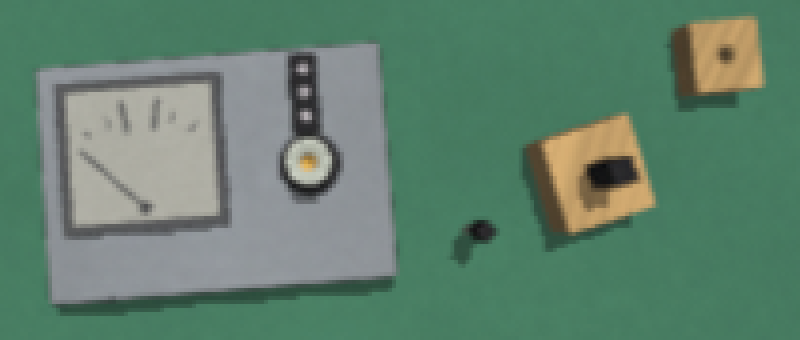

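```bash
python3 -m pendant '[[0.6,0,0,-14.2,-8.58],[0.6,0,0,-14.2,-8.58],[0.6,0,0,-14.2,-8.58],[0.6,0,0,-14.2,-8.58],[0.6,0,0,-14.2,-8.58],[0.6,0,0,-14.2,-8.58],[0.6,0,0,-14.2,-8.58]]' 
python3 -m pendant '[[0.6,10,46.6,0,0],[0.6,10,46.6,0,0],[0.6,10,46.6,0,0],[0.6,10,46.6,0,0],[0.6,10,46.6,0,0],[0.6,10,46.6,0,0],[0.6,10,46.6,0,0],[0.6,10,46.6,0,0]]'
python3 -m pendant '[[0.6,10,46.6,0,0],[0.6,10,46.6,0,0],[0.6,10,46.6,0,0],[0.6,10,46.6,0,0],[0.6,10,46.6,0,0],[0.6,10,46.6,0,0],[0.6,10,46.6,0,0],[0.6,10,46.6,0,0],[0.6,0,0,0,0],[0.6,0,0,0,0]]'
python3 - <<'E'
from h import *
p,R,s=pose(); k=optics.camera_params("wrist"); np.save("pics/k1.npy",k,allow_pickle=True)
im,d=optics.snapshot("wrist"); cv2.imwrite("pics/w1.png",im); np.save("pics/w1d.npy",d); print(s["tool_pos"],s["tcp_rot"],s["time"])
for q in ("tuner_handle","stand_mouth","tube_mouth","driver"):
    for o in optics.search_frame("wrist",q): print(q,np.round(o["at"]),round(o["score"],2),proj("wrist",o["at"]).round())
E
```

```text
time: 1.7
tool_pos: [166.3, 576.5, 331.3]
tcp_rot: [180.0, 0.0, 134.3]
ft_force: [0.9, 0.2, -0.2]
finger_gap: 51.4
time: 2.5
tool_pos: [329.7, 804.3, 308.6]
tcp_rot: [177.9, -1.0, 134.0]
ft_force: [-0.4, 1.1, 2.0]
finger_gap: 51.7
time: 3.5
tool_pos: [433.3, 883.3, 278.4]
tcp_rot: [163.5, -6.5, 134.9]
ft_force: [0.5, -0.4, 0.5]
finger_gap: 51.4
[433.29146243 883.26647461 278.36246585] [163.45215707  -6.51029554 134.86459322] 3.5
```

```bash
python3 -m pendant '[[0.6,0,-45,0,0],[0.6,0,-45,0,0],[0.6,0,-45,0,0],[0.6,0,-45,0,0],[0.6,0,0,0,0]]'; python3 -c "
from h import *
print(r.sense()['joint_pos'], r.sense()['tool_pos'], r.sense()['tcp_rot'])"
```

```text
time: 4.25
tool_pos: [355.1, 816.2, 242.4]
tcp_rot: [164.4, -6.3, 134.9]
ft_force: [0.3, -0.8, -3.3]
finger_gap: 51.4
[ 62.77800627  37.89202185  47.57296957   1.01953644  77.80838834
 -71.32298295] [355.13440152 816.16210649 242.42307975] [164.42281098  -6.25523433 134.88861148]
```

```bash
python3 -m pendant '[[0.6,0,-45,0,0],[0.6,0,-45,0,0],[0.6,0,-45,0,0],[0.6,0,-45,0,0],[0.6,0,0,0,0],[0.6,0,0,0,0]]'
```

```text
time: 4.85
tool_pos: [234.5, 705.1, 202.3]
tcp_rot: [163.4, -6.5, 134.9]
ft_force: [0.0, 0.2, 0.6]
finger_gap: 51.4
```

```bash
cat >> h.py <<'E'
def report(target=None):
    p,R,s=pose(); z=R[:,2]
    print("t",round(s["time"],2),"tcp",p.round(1),"rpy",np.round(s["tcp_rot"],2),"J",np.round(s["joint_pos"],1),"F",np.round(s["ft_force"],1),"gap",round(s["finger_gap"],1))
    print("toolz",z.round(3),"tilt",np.degrees(np.arccos(-z[2])).round(2),"tilt az",np.degrees(np.arctan2(z[1],z[0])).round(1),"az",np.degrees(np.arctan2(p[1],p[0])).round(1),"r",np.hypot(*p[:2]).round(0))
    if target is not None: print("delta tool",delta(target).round(1))
E
python3 - <<'E'
from h import *
report()
p,R,s=pose()
a=np.radians(68.)
for rr in (500,400): print(delta([rr*np.cos(a),rr*np.sin(a),300]).round(1))
E
```

```text
t 4.85 tcp [234.5 705.1 202.3] rpy [163.39  -6.53 134.93] J [ 68.   13.8  83.1  -0.7  65.4 -65.8] F [0.  0.2 0.6] gap 51.4
toolz [ 0.125  0.279 -0.952] tilt 17.82 tilt az 65.8 az 71.6 r 743.0
[-125.6 -163.2 -166.3]
[-164.6 -250.1 -196.9]
```

```bash
python3 -m pendant '[[0.6,-20.6,-31.3,-24.6,0],[0.6,-20.6,-31.3,-24.6,0],[0.6,-20.6,-31.3,-24.6,0],[0.6,-20.6,-31.3,-24.6,0],[0.6,-20.6,-31.3,-24.6,0],[0.6,-20.6,-31.3,-24.6,0],[0.6,-20.6,-31.3,-24.6,0],[0.6,-20.6,-31.3,-24.6,0]]' >/dev/null; python3 - <<'E'
from h import *
report()
a=np.radians(65.8)
for rr in (300,250): print(delta([rr*np.cos(a),rr*np.sin(a),300]).round(1))
E
```

```text
t 5.65 tcp [151.  370.7 304. ] rpy [163.05  -6.6  134.88] J [ 58.5 -46.8 122.2   2.2  86.6 -75.2] F [ 0.7 -0.   1.4] gap 51.4
toolz [ 0.129  0.284 -0.95 ] tilt 18.16 tilt az 65.6 az 67.8 r 400.0
[-49.1 -84.1 -27.4]
[ -66.9 -128.1  -43. ]
```

```bash
for i in 1; do python3 -m pendant '[[0.6,-17.8,-44,-15.6,0],[0.6,-17.8,-44,-15.6,0],[0.6,0,0,0,0]]'; done; python3 - <<'E'
from h import *
report()
E
```

```text
time: 5.95
tool_pos: [129.4, 332.1, 316.7]
tcp_rot: [165.9, -5.3, 134.5]
ft_force: [-0.4, 0.4, -0.2]
finger_gap: 51.2
t 5.95 tcp [129.4 332.1 316.7] rpy [165.88  -5.3  134.48] J [ 58.9 -51.1 122.4   1.5  93.7 -74.6] F [-0.4  0.4 -0.2] gap 51.2
toolz [ 0.111  0.235 -0.966] tilt 15.06 tilt az 64.7 az 68.7 r 356.0
```

```bash
python3 -m pendant '[[0.6,-17.8,-44,-12,0],[0.6,-17.8,-44,-12,0],[0.6,-17.8,-44,-12,0],[0.6,0,0,0,0]]' >/dev/null; python3 - <<'E'
from h import *
report()
a=np.radians(65.8)
print(delta([200*np.cos(a),200*np.sin(a),320]).round(1))
E
```

```text
t 6.35 tcp [ 98.9 294.8 344.9] rpy [170.99  -2.64 134.02] J [ 62.4 -51.1 118.6  -0.4 103.1 -71.5] F [0.6 0.4 0. ] gap 51.1
toolz [ 0.081  0.142 -0.987] tilt 9.39 tilt az 60.2 az 71.5 r 311.0
[-70.1 -92.5   7.2]
```

```bash
python3 -c "
from h import *
print(delta([99,150,345]).round(1), delta([150,200,345]).round(1))"

```

```text
[-104.1  -98.5  -20.6] [-103.5  -28.    -9.4]
```

```bash
python3 -m pendant '[[0.6,-36,-33,-7,0],[0.6,-36,-33,-7,0],[0.6,-36,-33,-7,0],[0.6,0,0,0,0]]' >/dev/null; python3 - <<'E'
from h import *
report()
E
```

```text
t 6.75 tcp [141.7 226.5 378.3] rpy [175.9   -0.66 133.48] J [ 46.3 -51.1 114.5   0.5 112.4 -87. ] F [0.1 0.8 0.4] gap 51.1
toolz [ 0.044  0.057 -0.997] tilt 4.15 tilt az 52.6 az 58.0 r 267.0
```

```bash
python3 -m pendant '[[0.6,-7,-48,0,0],[0.6,-7,-48,0,0],[0.6,0,0,0,0]]' >/dev/null; python3 - <<'E'
from h import *
report()
E
```

```text
t 7.05 tcp [109.7 208.4 397.9] rpy [179.43   0.4  133.77] J [ 50.4 -51.1 112.3  -0.5 118.3 -83.6] F [-0.2  0.5  0.5] gap 51.1
toolz [ 0.012  0.002 -1.   ] tilt 0.7 tilt az 9.2 az 62.2 r 236.0
```

```bash
cat >> h.py <<'E'
def rows(waypts, turn, op, p=None, R=None):
    "print rows: waypts=[(xyz,n),...], turn per row (deg); shifts in the axes as they stand"
    if p is None: p,R,_=pose()
    out=[]
    for t,n in waypts:
        t=np.array(t,float); step=(t-p)/n
        for i in range(n):
            out.append([op,*[round(float(v),1) for v in R.T@step],turn]); R=R@Ro.from_euler('z',turn,degrees=True).as_matrix()
        p=t
    for i in range(0,len(out),10): print(str(out[i:i+10]).replace(" ",""))
E
python3 - <<'E'
from h import *
rows([((300,170,390),5),((340,50,390),9)],8.58,0.6)
E
```

```text
[[0.6,-31.9,22.1,2.0,8.58],[0.6,-28.2,26.7,2.0,8.58],[0.6,-23.9,30.6,2.0,8.58],[0.6,-19.1,33.8,2.0,8.58],[0.6,-13.8,36.3,2.0,8.58],[0.6,-13.4,4.2,0.0,8.58],[0.6,-12.6,6.2,0.0,8.58],[0.6,-11.6,8.0,0.0,8.58],[0.6,-10.2,9.6,0.0,8.58],[0.6,-8.7,11.1,0.0,8.58]]
[[0.6,-6.9,12.2,0.0,8.58],[0.6,-5.0,13.1,0.0,8.58],[0.6,-3.0,13.7,0.0,8.58],[0.6,-0.9,14.0,0.0,8.58]]
```

```bash
python3 -m pendant '[[0.6,-31.9,22.1,2,8.58],[0.6,-28.2,26.7,2,8.58],[0.6,-23.9,30.6,2,8.58],[0.6,-19,34,2,8.58],[0.6,-14,36,2,8.58],[0.6,-13.4,4.2,0,8.58],[0.6,-12.6,6.2,0,8.58],[0.6,-11.6,8,0,8.58],[0.6,-10.2,9.6,0,8.58],[0.6,-8.7,11,0,8.58]]' >/dev/null
python3 -m pendant '[[0.6,-7,12,0,8.58],[0.6,-5,13,0,8.58],[0.6,-3,13.7,0,8.58],[0.6,-1,14,0,8.58],[0.6,0,0,0,0],[0.6,0,0,0,0]]' >/dev/null; python3 - <<'E'
from h import *
for i in range(3): report()
E
```

```text
t 8.65 tcp [339.9  49.1 388.4] rpy [179.8   -0.57  13.79] J [-3.000e-01 -3.390e+01  1.042e+02 -1.000e-01  1.091e+02 -1.410e+01] F [ 1.1 -0.  -0.4] gap 51.4
toolz [ 0.01  -0.001 -1.   ] tilt 0.6 tilt az -5.5 az 8.2 r 343.0
t 8.65 tcp [339.9  49.1 388.4] rpy [179.8   -0.57  13.79] J [-3.000e-01 -3.390e+01  1.042e+02 -1.000e-01  1.091e+02 -1.410e+01] F [ 1.1 -0.  -0.4] gap 51.4
toolz [ 0.01  -0.001 -1.   ] tilt 0.6 tilt az -5.5 az 8.2 r 343.0
t 8.65 tcp [339.9  49.1 388.4] rpy [179.8   -0.57  13.79] J [-3.000e-01 -3.390e+01  1.042e+02 -1.000e-01  1.091e+02 -1.410e+01] F [ 1.1 -0.  -0.4] gap 51.4
toolz [ 0.01  -0.001 -1.   ] tilt 0.6 tilt az -5.5 az 8.2 r 343.0
```

```bash
python3 -m pendant '[[0.6,-46,-11.3,0,0],[0.6,-46,-11.3,0,0],[0.6,-15,-4,0,0],[0.6,0,0,0,0]]' >/dev/null
python3 -c "
from h import *
report()"; python3 -m pendant '[[0.6,-15,-4,0,0],[0.6,0,0,0,0]]' >/dev/null
python3 -c "
from h import *
report()"
```

```text
t 9.05 tcp [232.8  51.1 388.8] rpy [179.81  -0.27  13.84] J [ 2.000e-01 -5.110e+01  1.133e+02 -1.000e-01  1.175e+02 -1.370e+01] F [ 0.3  0.8 -1.4] gap 51.0
toolz [ 0.005 -0.002 -1.   ] tilt 0.33 tilt az -20.6 az 12.4 r 238.0
t 9.25 tcp [227.1  53.6 394.3] rpy [1.7977e+02 1.5000e-01 1.3690e+01] J [  1.  -51.1 112.7  -0.3 118.5 -12.8] F [ 0.7 -0.1 -0.4] gap 51.0
toolz [-0.002 -0.005 -1.   ] tilt 0.27 tilt az -108.5 az 13.3 r 233.0
```

```bash
python3 -c "
from h import *
rows([((490,-110,330),7)],0,0.6)"
```

```text
[[0.6,31.0,31.6,9.2,0],[0.6,31.0,31.6,9.2,0],[0.6,31.0,31.6,9.2,0],[0.6,31.0,31.6,9.2,0],[0.6,31.0,31.6,9.2,0],[0.6,31.0,31.6,9.2,0],[0.6,31.0,31.6,9.2,0]]
```

```bash
python3 -m pendant '[[0.6,31,31.6,9.2,0],[0.6,31,31.6,9.2,0],[0.6,31,31.6,9.2,0],[0.6,31,31.6,9.2,0],[0.6,31,31.6,9.2,0],[0.6,31,31.6,9.2,0],[0.6,31,31.6,9.2,0],[0.6,0,0,0,0],[0.6,0,0,0,0]]' >/dev/null
python3 - <<'E'
from h import *
report(); k=optics.camera_params("wrist"); np.save("pics/k1.npy",k,allow_pickle=True)
im,d=optics.snapshot("wrist"); cv2.imwrite("pics/w1.png",im); np.save("pics/w1d.npy",d)
for q in ("tuner_handle","stand_mouth","tube_mouth"):
    for o in optics.search_frame("wrist",q): print(q,np.round(o["at"]),round(o["score"],2),proj("wrist",o["at"]).round())
E
```

```text
t 10.15 tcp [ 490.  -111.4  327.2] rpy [179.9    0.41  13.58] J [-18.4  -8.5  91.3  -0.3  97.6 -32.1] F [-1.  -0.4  0.2] gap 51.0
toolz [-0.006 -0.003 -1.   ] tilt 0.42 tilt az -152.1 az -12.8 r 502.0
tuner_handle [ 426. -171.   10.] 0.95 [222. 188.]
stand_mouth [ 507. -276.   63.] 0.76 [259. 283.]
tube_mouth [533.  14.  50.] 0.91 [336.  68.]
```

View pics/w1.png

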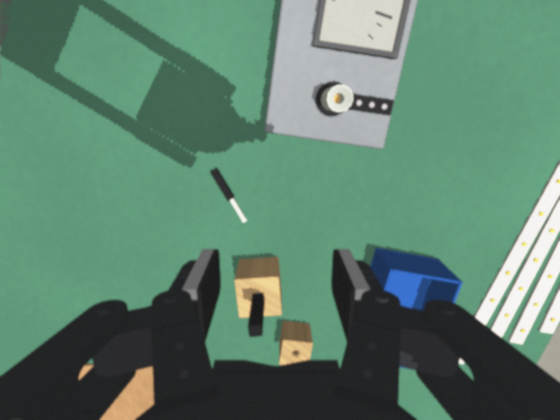

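```bash
cat >> h.py <<'E'
def cloud(k,d):
    v,u=np.mgrid[0:d.shape[0],0:d.shape[1]]; K=k["camera_matrix"]
    P=np.stack([(u-K[0,2])*d/K[0,0],(v-K[1,2])*d/K[1,1],d],-1)@rot(k["orientation"]).T+k["eye"]
    P[d==0]=np.nan; return P
def slab(P,c,w,z0,z1):
    "rect (minAreaRect) of the points near c within w with z in z0..z1"
    m=(np.abs(P[...,0]-c[0])<w)&(np.abs(P[...,1]-c[1])<w)&(P[...,2]>z0)&(P[...,2]<z1)
    q=P[m]; rc=cv2.minAreaRect(q[:,:2].astype(np.float32)); return q,rc
E
python3 - <<'E'
from h import *
k=np.load("pics/k1.npy",allow_pickle=True).item(); d=np.load("pics/w1d.npy"); P=cloud(k,d)
for n,c,w,a,b in [("handle top",(505,-292),40,125,142),("handle side",(505,-292),40,75,125),("stand top",(505,-292),50,56,67),("tube top",(531,-24),22,100,110),("tube ring",(531,-24),22,95,112)]:
    q,rc=slab(P,c,w,a,b); print(n,len(q),q.mean(0).round(1),np.median(q[:,2]).round(1),[np.round(x,1) for x in rc])
q,_=slab(P,(505,-292),40,75,142)
for z in range(75,140,10):
    s=q[(q[:,2]>z)&(q[:,2]<z+10)]; print(z,len(s),s[:,:2].min(0).round(1),s[:,:2].max(0).round(1)) if len(s) else 0
print("rays",ray("wrist",(340,98),105,k),ray("wrist",(258,330),134,k),ray("wrist",(258,296),62,k))
im=cv2.imread("pics/w1.png"); cv2.imwrite("pics/c2.png",np.hstack([cv2.resize(im[245:345,210:310],None,fx=4,fy=4,interpolation=2),cv2.resize(im[60:160,300:400],None,fx=4,fy=4,interpolation=2)]))
E
```

```text
handle top 219 [ 508.5 -293.9  132.1] 133.3 [array([ 508.6, -295.7]), array([16., 17.]), np.float64(19.9)]
handle side 326 [ 507.5 -289.3  101.5] 102.1 [array([ 510.3, -290.6]), array([11.4, 20.7]), np.float64(70.4)]
stand top 1457 [ 507.9 -291.    61.6] 61.7 [array([ 508.5, -296. ]), array([60.2, 61.3]), np.float64(18.0)]
tube top 377 [535.9 -20.1 103.3] 103.5 [array([535.6, -20.8]), array([26.7, 25.8]), np.float64(12.8)]
tube ring 479 [535.7 -20.4 102.3] 102.8 [array([535.4, -20.5]), array([26.1, 26.4]), np.float64(82.1)]
75 53 [ 499.1 -294.1] [ 516.2 -286.3]
85 63 [ 499.  -297.3] [ 517.3 -286.1]
95 65 [ 499.1 -299.4] [ 518.2 -286. ]
105 69 [ 499.  -293.4] [ 516.2 -285.4]
115 76 [ 499.  -297.4] [ 517.4 -285.7]
125 218 [ 499.2 -305.5] [ 518.3 -286.2]
135 1 [ 508.4 -297.3] [ 508.4 -297.3]
rays [536.23079815 -20.57754058 105.        ] [ 512.43335457 -294.30187383  134.        ] [ 508.37036973 -294.84116058   62.        ]
```

View pics/c2.png

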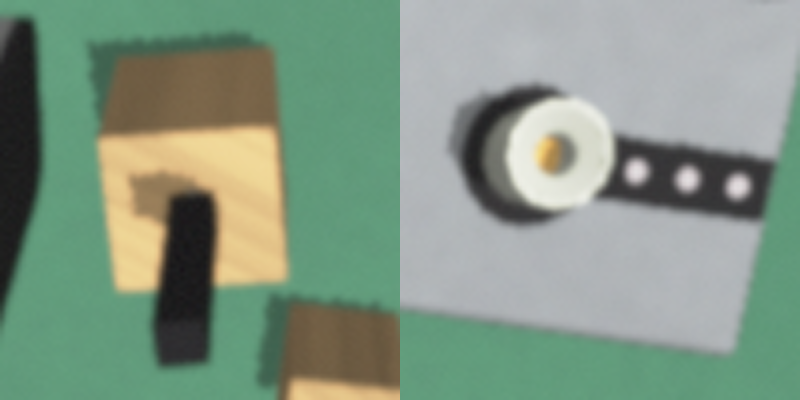

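```bash
python3 -c "
from h import *
p,R,_=pose(); R2=R@Ro.from_euler('z',-5.4,degrees=True).as_matrix()
rows([((508.6,-295.6,200),5),((508.6,-295.6,81),4)],0,0.6,p,R2)"
```

```text
[[0.6,-8.4,36.1,26.3,0],[0.6,-8.4,36.1,26.3,0],[0.6,-8.4,36.1,26.3,0],[0.6,-8.4,36.1,26.3,0],[0.6,-8.4,36.1,26.3,0],[0.6,0.1,-0.2,29.7,0],[0.6,0.1,-0.2,29.7,0],[0.6,0.1,-0.2,29.7,0],[0.6,0.1,-0.2,29.7,0]]
```

```bash
python3 -m pendant '[[0.6,0,0,0,-5.4],[0.6,-8.4,36.1,26.3,0],[0.6,-8.4,36.1,26.3,0],[0.6,-8.4,36.1,26.3,0],[0.6,-8.4,36.1,26.3,0],[0.6,-8.4,36.1,26.3,0],[0.6,0,0,0,0],[0.6,0,0,0,0]]' >/dev/null
python3 - <<'E'
from h import *
report((508.6,-295.6,81)); k=optics.camera_params("wrist")
im,d=optics.snapshot("wrist"); P=cloud(k,d)
for n,c,w,a,b in [("handle top",(508,-295),30,126,142),("handle all",(508,-295),30,75,142),("stand top",(508,-295),50,56,67)]:
    q,rc=slab(P,c,w,a,b); print(n,len(q),q.mean(0).round(1),[np.round(x,1) for x in rc])
E
```

```text
t 11.15 tcp [ 507.7 -296.1  198.5] rpy [179.82   0.26  18.93] J [-35.    6.6  89.7  -0.3  83.8 -53.9] F [0.5 0.8 1.2] gap 51.2
toolz [-0.003 -0.004 -1.   ] tilt 0.32 tilt az -126.9 az -30.2 r 588.0
delta tool [  1.5  -0.5 117.5]
handle top 633 [ 508.5 -295.4  133.3] [array([ 508.8, -296.3]), array([15.9, 16.3]), np.float64(19.2)]
handle all 1016 [ 507.6 -293.   122.1] [array([ 508.7, -296.3]), array([16. , 16.3]), np.float64(19.8)]
stand top 3865 [ 507.4 -292.1   61.9] [array([ 508.8, -296.4]), array([60. , 60.4]), np.float64(18.3)]
```

```bash
python3 -m pendant '[[0.6,1,0.5,37,-0.5],[0.6,0,0,40,0],[0.6,0,0,40,0],[0.6,0,0,0,0],[0,0,0,0,0],[0,0,0,0,0],[0,0,0,0,0],[0,0,0,0,0],[0,0,0,0,0]]' 30
python3 -c "
from h import *
report()"
```

```text
time: 12.1
tool_pos: [510.6, -298.1, 84.9]
tcp_rot: [179.6, 0.1, 19.5]
ft_force: [-3.0, 2.6, 8.3]
finger_gap: 15.5
t 12.1 tcp [ 510.6 -298.1   84.9] rpy [1.7957e+02 1.2000e-01 1.9490e+01] J [-35.   12.5  95.4  -0.4  71.8 -54.4] F [-3.   2.6  8.3] gap 15.5
toolz [ 0.    -0.008 -1.   ] tilt 0.44 tilt az -86.5 az -30.3 r 591.0
```

```bash
python3 -m pendant '[[0,0,0,-5,0],[0,0,0,-15,0],[0,0,0,-30,0],[0,0,0,-40,0],[0,0,0,-40,0],[0,0,0,-20,0],[0,0,0,0,0],[0,0,0,0,0]]' >/dev/null
python3 - <<'E'
from h import *
report()
p,R,s=pose()
im,d=optics.snapshot("scene"); k=optics.camera_params("scene"); g=p-[0,0,70]; u=proj("scene",g); print(u)
x,y=int(u[0]),int(u[1]); a=cv2.resize(im[max(0,y-60):y+60,x-60:x+60],(480,480),interpolation=2)
im2,d2=optics.snapshot("wrist"); np.save("pics/w2d.npy",d2); cv2.imwrite("pics/w2.png",im2)
cv2.imwrite("pics/c3.png",np.hstack([a,cv2.resize(im2[180:420,160:400],(480,480),interpolation=2)])[:, :800])
E
```

```text
t 12.9 tcp [ 509.8 -296.2  232.3] rpy [179.73   0.21  19.49] J [-34.9   5.8  87.   -0.3  87.1 -54.4] F [ 0.4  0.5 -1.2] gap 15.7
toolz [-0.002 -0.006 -1.   ] tilt 0.34 tilt az -108.0 az -30.2 r 590.0
[161.33403963 247.79914109]
```

View pics/c3.png

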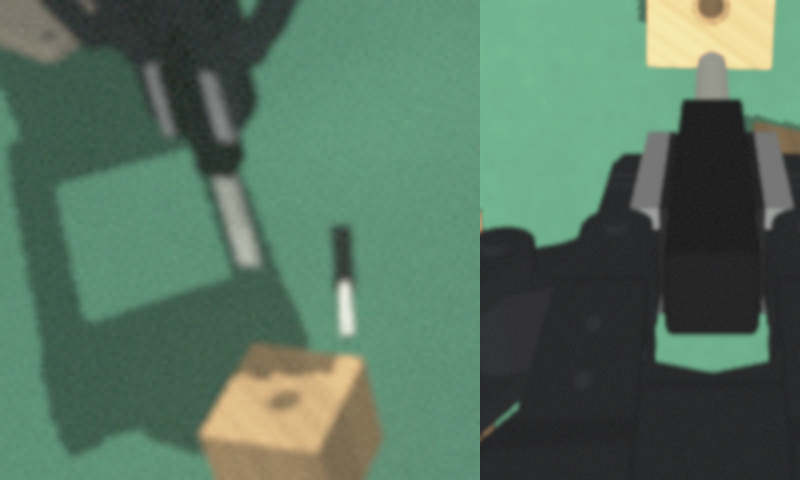

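```bash
python3 -c "
from h import *
rows([((600,-380,400),5)],-7,0)"
```

```text
[[0,11.4,22.1,-34.1,-7],[0,8.6,23.3,-34.1,-7],[0,5.7,24.1,-34.1,-7],[0,2.7,24.7,-34.1,-7],[0,-0.3,24.8,-34.1,-7]]
```

```bash
python3 -m pendant '[[0,11.4,22.1,-34,-7],[0,8.6,23.3,-34,-7],[0,5.7,24.1,-34,-7],[0,2.7,24.7,-34,-7],[0,0,24.8,-34,-7],[0,0,0,0,0],[0,0,0,0,0]]' >/dev/null
python3 - <<'E'
from h import *
report()
p,R,s=pose()
im,d=optics.snapshot("scene"); u=proj("scene",p-[0,0,77]); print("tip expected",u, "shoulder exp",proj("scene",p-[0,0,19]))
x,y=int(u[0]),int(u[1]); np.save("pics/s3d.npy",d)
cv2.imwrite("pics/c4.png",cv2.resize(im[y-50:y+25,x-40:x+40],(640,600),interpolation=0)); print(x-40,y-50)
E
```

```text
t 13.7 tcp [ 601.  -380.5  399.1] rpy [-179.87    0.33   54.41] J [-36.3  26.7  44.9  -0.3 108.5 -90.8] F [-0.7 -0.2 -0.7] gap 15.4
toolz [-0.005 -0.003 -1.   ] tilt 0.35 tilt az -147.3 az -32.3 r 711.0
tip expected [142.58395597 221.15952326] shoulder exp [130.88100884 183.89998522]
102 171
```

View pics/c4.png

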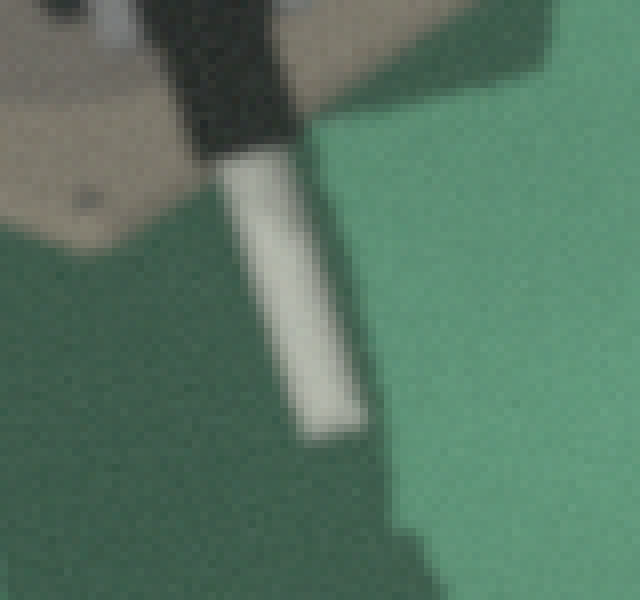

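```bash
python3 - <<'E'
from h import *
p,R,s=pose(); k=optics.camera_params("wrist"); im,d=optics.snapshot("wrist"); cv2.imwrite("pics/w3.png",im)
Q=(cloud(k,d)-p)@R
m=(np.abs(Q[...,0])<14)&(np.abs(Q[...,1])<22)&(Q[...,2]>-60)&(Q[...,2]<100); q=Q[m]
for z in range(-60,100,8):
    t=q[(q[:,2]>=z)&(q[:,2]<z+8)]
    if len(t)>5: print(z,len(t),"x",np.percentile(t[:,0],[2,50,98]).round(1),"y",np.percentile(t[:,1],[2,10,50,98]).round(1))
print(q[:,2].max())
E
```

```text
-60 457 x [-13.8  -8.7  13.8] y [-12.  -11.8 -11.4   5.7]
-52 3050 x [-12.9   0.4  12.6] y [-11.8 -11.2  -3.8   7.8]
-44 1260 x [-12.8   0.1  13. ] y [-11.7 -10.9  -8.7   9.4]
-36 836 x [-13.1   0.   13.4] y [-10.9 -10.6  -9.1  -8.1]
-28 687 x [-13.2   0.   13.4] y [-10.8 -10.6  -9.1  -8.1]
-20 582 x [-13.2  -0.   13.4] y [-10.9 -10.6  -9.2  -8.2]
-12 484 x [-13.2   0.2  13.3] y [-10.9 -10.6  -9.1  -8.2]
-4 266 x [-12.    0.4  11.5] y [-10.4  -9.8  -8.8  -8.1]
4 205 x [-7.   0.8  8.1] y [-9.3 -9.1 -8.7 -8. ]
12 178 x [-7.   0.4  8.1] y [-9.2 -9.1 -8.7 -7.7]
20 32 x [-6.4  0.6  7.3] y [-9.  -9.  -8.8 -8.4]
28 43 x [-2.6  0.9  4.3] y [-6.  -5.8 -5.5 -4.2]
36 76 x [-3.8  0.3  5. ] y [-5.9 -5.7 -5.2 -3.1]
44 67 x [-3.9  0.9  5.1] y [-5.9 -5.7 -5.1 -2.8]
52 60 x [-4.1  0.9  5.3] y [-6.  -5.8 -5.1 -2.2]
60 56 x [-4.2  0.3  4.9] y [-6.  -5.8 -5.1 -1.8]
68 43 x [-3.8  1.   5. ] y [-6.1 -5.8 -5.1 -2.4]
79.94152731239406
```

```bash
python3 -c "
from h import *
rows([((541.5,-91,190),9)],5.5,0)"
```

```text
[[0,22.4,-23.8,23.1,5.5],[0,20.0,-25.8,23.1,5.5],[0,17.5,-27.6,23.1,5.5],[0,14.7,-29.2,23.1,5.5],[0,11.9,-30.5,23.1,5.5],[0,8.9,-31.5,23.1,5.5],[0,5.8,-32.2,23.1,5.5],[0,2.7,-32.6,23.1,5.5],[0,-0.4,-32.7,23.1,5.5]]
```

```bash
python3 -m pendant '[[0,22.4,-23.8,23.1,5.5],[0,20,-25.8,23.1,5.5],[0,17.5,-27.6,23.1,5.5],[0,14.7,-29.2,23.1,5.5],[0,11.9,-30.5,23.1,5.5],[0,9,-31.5,23.1,5.5],[0,6,-32.2,23.1,5.5],[0,2.7,-32.6,23.1,5.5],[0,0,-32.7,23.1,5.5]]' >/dev/null
python3 -m pendant '[[0,0,0,0,0],[0,0,0,0,0]]' >/dev/null
python3 - <<'E'
from h import *
report(); k=optics.camera_params("wrist"); im,d=optics.snapshot("wrist"); cv2.imwrite("pics/w4.png",im); P=cloud(k,d)
u=proj("wrist",(535.6,-20.6,105),k); print(u)
q,rc=slab(P,(535.6,-20.6),20,100,110); print("tube top",len(q),np.median(q[:,2]),[np.round(v,1) for v in rc])
m=np.hypot(P[...,0]-rc[0][0],P[...,1]-rc[0][1])<5; q=P[m]; print("in bore z",np.percentile(q[:,2],[5,25,50,75,95]).round(1))
x,y=int(u[0]),int(u[1]); a=im[max(y-24,0):y+24,x-24:x+24]; 
cv2.imwrite("pics/c5.png",np.hstack([cv2.resize(a,(400,400*a.shape[0]//48),interpolation=2),cv2.resize(im[0:170,190:360],(400,400*a.shape[0]//48))]))
E
```

```text
t 14.9 tcp [541.1 -90.9 190.2] rpy [179.81   0.42   5.13] J [-14.7   1.2  96.2  -0.3  82.9 -19.8] F [ 0.  -0.1  0.5] gap 15.8
toolz [-0.007 -0.004 -1.   ] tilt 0.46 tilt az -150.0 az -9.5 r 549.0
[276.19118814 105.67259616]
tube top 925 103.48839820822738 [array([535.8, -20.4]), array([25.6, 26.2]), np.float64(4.5)]
in bore z [72.2 73.2 75.9 77.  77.9]
```

View pics/c5.png

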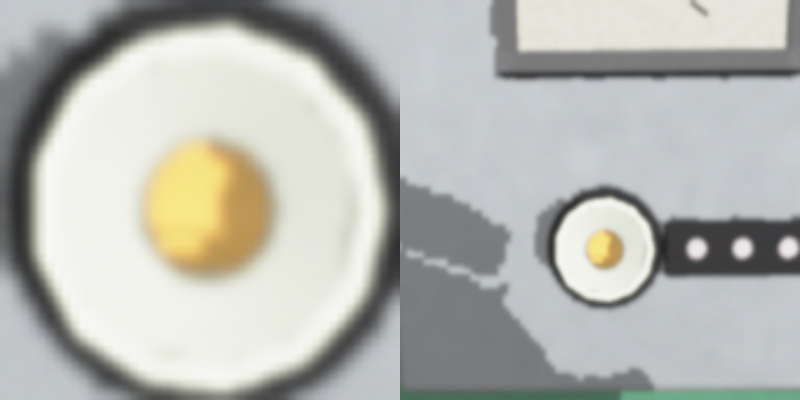

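```bash
python3 - <<'E'
from h import *
k=optics.camera_params("wrist"); ds=[optics.snapshot("wrist")[1] for _ in range(4)]
d=np.median(ds,0).astype(np.float32); P=cloud(k,d); c=np.array([535.8,-20.4])
m=np.hypot(P[...,0]-c[0],P[...,1]-c[1])<6.5
v,u=np.where(m); g=np.full((v.max()-v.min()+1,u.max()-u.min()+1),0.); g[v-v.min(),u-u.min()]=P[m][:,2]
print(g.round(0).astype(int))
q=P[np.hypot(P[...,0]-c[0],P[...,1]-c[1])<5]; lo=q[q[:,2]<75]
X=lo[:,:2]-lo[:,:2].mean(0); w,V=np.linalg.eigh(X.T@X); e=V[:,1]; print("slot yaw world",np.degrees(np.arctan2(e[1],e[0]))%180,len(lo),np.sqrt(w/len(lo)),lo.mean(0))
E
```

```text
[[  0   0   0   0   0   0   0   0   0  85  95  97  99   0   0   0   0   0
    0]
 [  0   0   0   0   0  77  76  76  76  76  77  82  97  98  99   0   0   0
    0]
 [  0   0   0   0  76  76  76  76  77  76  76  75  82  97  97  98   0   0
    0]
 [  0   0  87  76  77  75  76  76  76  76  76  77  76  81  97  98  98   0
    0]
 [  0   0  76  76  76  76  76  76  76  76  76  76  76  75  89  98  98   0
    0]
 [  0   0  77  76  76  75  76  76  76  76  76  76  75  73  83  97  98  99
    0]
 [  0  72  72  72  71  72  72  72  72  72  73  72  72  72  76  97  99  98
    0]
 [  0  72  72  72  73  73  72  72  73  72  72  73  72  72  73  89  98  98
    0]
 [  0  72  72  72  72  73  72  72  72  72  73  72  73  72  73  85  99  98
   99]
 [  0  74  72  72  72  72  72  73  72  72  72  72  72  73  72  85  98  98
   99]
 [  0  72  72  72  72  72  72  72  73  72  72  72  72  72  77  91  98  99
  100]
 [  0  76  74  74  75  74  74  74  75  74  74  73  74  71  84  98  98  99
   99]
 [ 84  75  75  76  75  75  76  75  75  76  75  76  76  74  84  97  97  99
    0]
 [ 94  78  76  76  76  77  76  76  76  76  76  76  76  87  93  97  99  99
    0]
 [  0  89  77  76  76  76  77  76  76  76  76  77  86  90  97  98  99  99
    0]
 [  0  98  93  78  76  76  76  77  76  76  77  84  87  98  97  99  99   0
    0]
 [  0   0  98  96  87  82  80  82  80  86  87  95  97  98  98 100   0   0
    0]
 [  0   0   0  98  97  97  97  94  93  98  97  98  97  99  99   0   0   0
    0]
 [  0   0   0   0  99  98  97  97  97  98  97  99  99  99   0   0   0   0
    0]
 [  0   0   0   0   0   0  99  98  98 100  99  99   0   0   0   0   0   0
    0]]
slot yaw world 9.077368786787929 74 [1.34007793 2.52022949] [535.44347655 -19.83973648  72.58050607]
```

```bash
python3 -m pendant '[[0,0,0,-10,0],[0,0.1,-35,0,0],[0,0.3,-35,0,0],[0,0,0,0,0],[0,0,0,0,0]]' 
python3 -m pendant '[[0,0,0,8,0],[0,0,0,6,0],[0,0,0,3,0],[0,0,0,0,0]]'
python3 -c "
from h import *
report((535.3,-21.1,166))"
```

```text
time: 15.65
tool_pos: [538.2, -22.2, 202.8]
tcp_rot: [179.7, 0.2, 5.1]
ft_force: [0.7, 0.1, -0.4]
finger_gap: 15.3
time: 16.05
tool_pos: [537.0, -22.9, 183.6]
tcp_rot: [179.8, 0.3, 4.9]
ft_force: [-0.5, -0.6, -0.1]
finger_gap: 15.7
t 16.05 tcp [537.  -22.9 183.6] rpy [179.78   0.34   4.94] J [ -7.7  -0.3  98.4  -0.3  82.2 -12.6] F [-0.5 -0.6 -0.1] gap 15.7
toolz [-0.006 -0.004 -1.   ] tilt 0.41 tilt az -142.1 az -2.4 r 537.0
delta tool [-1.4 -2.  17.6]
```

```bash
python3 -m pendant '[[0,-0.9,-1.2,0,0],[0,0,0,3,0],[0,0,0,3,0],[0,0,0,0,0]]' 
python3 -c "
from h import *
report((535.3,-21.1,166)); print(r.sense()['wrist_torque'])"
```

```text
time: 16.45
tool_pos: [536.3, -21.3, 178.3]
tcp_rot: [179.8, 0.3, 5.0]
ft_force: [-0.6, -0.0, -0.0]
finger_gap: 15.7
t 16.45 tcp [536.3 -21.3 178.3] rpy [179.76   0.26   5.  ] J [ -7.5  -0.3  99.   -0.3  81.6 -12.5] F [-0.6 -0.  -0. ] gap 15.7
toolz [-0.004 -0.005 -1.   ] tilt 0.35 tilt az -133.1 az -2.3 r 537.0
delta tool [-1.  -0.3 12.3]
[ 0.01618115 -0.03582173  0.05624783]
```

Tip is now about at the funnel's bottom with no force. Go on in small steps.

```bash
python3 -m pendant '[[0,-0.4,0,2,0],[0,0,0,2,0],[0,0,0,0,0]]'; python3 -m pendant '[[0,0,0,2,0],[0,0,0,2,0],[0,0,0,0,0]]';  python3 -m pendant '[[0,0,0,2,0],[0,0,0,2,0],[0,0,0,0,0]]'
```

```text
time: 16.75
tool_pos: [536.0, -21.3, 174.4]
tcp_rot: [179.8, 0.3, 5.0]
ft_force: [0.6, 0.0, -1.2]
finger_gap: 15.7
time: 17.05
tool_pos: [535.9, -21.4, 170.3]
tcp_rot: [179.8, 0.3, 5.0]
ft_force: [-0.3, 0.0, -0.7]
finger_gap: 15.5
time: 17.35
tool_pos: [535.9, -21.4, 166.3]
tcp_rot: [179.8, 0.3, 5.0]
ft_force: [-0.3, 0.3, -1.0]
finger_gap: 15.3
```

```bash
python3 -m pendant '[[0,0,0,2,0],[0,0,0,2,0],[0,0,0,0,0]]';  for i in 1 2 3; do python3 -m pendant '[[0,0,0,1,0],[0,0,0,1,0],[0,0,0,0,0]]' | grep -v gap; done
```

```text
time: 17.65
tool_pos: [536.0, -21.4, 162.4]
tcp_rot: [179.8, 0.2, 5.0]
ft_force: [-0.4, -0.4, -0.2]
finger_gap: 15.6
time: 17.95
tool_pos: [536.1, -21.5, 160.6]
tcp_rot: [179.8, 0.2, 5.0]
ft_force: [-1.8, -1.0, -0.2]
time: 18.25
tool_pos: [536.1, -21.5, 158.6]
tcp_rot: [179.8, 0.2, 5.0]
ft_force: [-1.2, -1.1, -0.3]
time: 18.55
tool_pos: [536.1, -21.5, 156.6]
tcp_rot: [179.8, 0.2, 5.0]
ft_force: [-1.4, -2.1, 0.1]
```

```bash
python3 -m pendant '[[0,-0.5,0.6,1,0],[0,0,0,0,0]]' | grep -v gap;  for i in 1 2 3; do python3 -m pendant '[[0,0,0,1,0],[0,0,0,0,0],[0,0,0,0,0]]' | grep -v gap; done
```

```text
time: 18.75
tool_pos: [535.8, -22.0, 155.6]
tcp_rot: [179.8, 0.2, 5.0]
ft_force: [0.1, -0.6, -0.7]
time: 19.05
tool_pos: [535.7, -22.0, 154.8]
tcp_rot: [179.8, 0.2, 5.0]
ft_force: [-0.4, 1.2, -0.1]
time: 19.35
tool_pos: [535.8, -22.1, 153.9]
tcp_rot: [179.8, 0.2, 5.0]
ft_force: [0.7, -0.2, -0.4]
time: 19.65
tool_pos: [535.8, -22.1, 153.0]
tcp_rot: [179.8, 0.2, 5.0]
ft_force: [-0.6, -0.1, 1.9]
```

```bash
python3 -m pendant '[[0,0,0,0,5],[0,0,0,0,5],[0,0,0,0,5],[0,0,0,0,0]]' | grep -v gap; python3 - <<'E'
from h import *
report(); print(r.sense()["wrist_torque"].round(3))
im,d=optics.snapshot("top"); cv2.imwrite("pics/top2.png",im)
import numpy as np
a=cv2.imread("pics/top0.png")
cv2.imwrite("pics/c6.png",np.hstack([cv2.resize(a[205:275,205:275],(400,400),interpolation=2),cv2.resize(im[205:275,205:275],(400,400),interpolation=2)]))
E
```

```text
time: 20.05
tool_pos: [535.7, -22.0, 152.9]
tcp_rot: [179.7, 0.2, -10.1]
ft_force: [-0.4, 0.9, 1.4]
t 20.05 tcp [535.7 -22.  152.9] rpy [ 1.7971e+02  1.6000e-01 -1.0080e+01] J [ -7.6   0.7 100.7  -0.3  78.8   2.5] F [-0.4  0.9  1.4] gap 15.5
toolz [-0.004 -0.004 -1.   ] tilt 0.33 tilt az -128.6 az -2.4 r 536.0
[0.148 0.066 0.002]
```

View pics/c6.png

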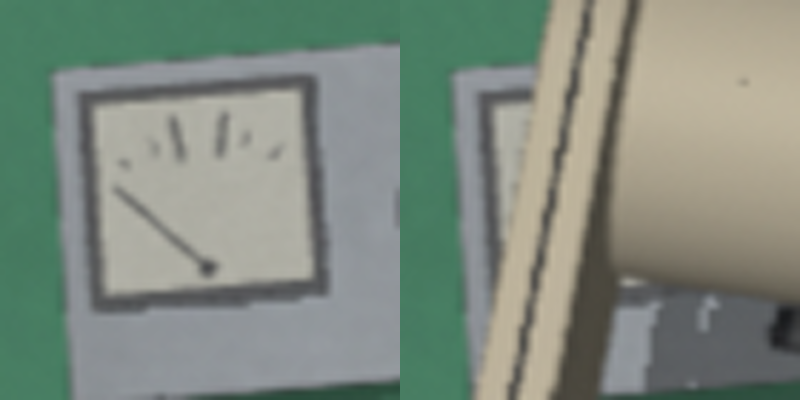

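```bash
python3 - <<'E'
from h import *
f=lambda c:(205+c[0]*70/400-.4,205+c[1]*70/400-.4)
W=lambda c:ray("top",f(c),58)[:2]
pv=W((208,268))
ang=lambda c:np.degrees(np.arctan2(*(W(c)-pv)[::-1]))
print("pivot",pv,"needle",ang((113,187)),"ticks",ang((172,118)),ang((183,158)),ang((226,112)),ang((218,155)))
k=optics.camera_params("wrist"); print("pivot px wrist",proj("wrist",[*pv,58],k),"tip0",proj("wrist",[pv[0]+56,pv[1]+5,58],k))
im,d=optics.snapshot("wrist"); cv2.imwrite("pics/w5.png",im); np.save("pics/k5.npy",k,allow_pickle=True)
E
```

```text
pivot [505.12349734  80.55770738] needle 50.81066717049211 ticks 15.118497277808048 14.429805350493778 -4.966747100853421 -3.4350732988133426
pivot px wrist [201.85077421  65.84389247] tip0 [284.59522749  41.48186612]
```

View pics/w5.png

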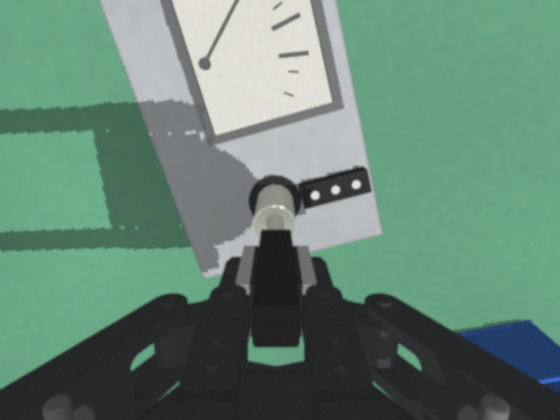

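```bash
python3 - <<'E'
from h import *
k=np.load("pics/k5.npy",allow_pickle=True).item()
W=lambda c:ray("wrist",c,58,k)[:2]
pv=W((204,63)); ang=lambda c:np.degrees(np.arctan2(*(W(c)-pv)[::-1]))
a,b=ang((287,21)),ang((293,54)); print(pv,"ticks",a,b,"needle rel",ang((238,0))-(a+b)/2)
E
```

```text
[506.92021201  82.00442821] ticks 14.571423452395614 -4.633944566471149 needle rel 42.35024597244356
```

```bash
cat >> h.py <<'E'
def needle(pv=(506.9,82.0),mid=5.0):
    k=optics.camera_params("wrist"); im,_=optics.snapshot("wrist"); g=cv2.cvtColor(im,cv2.COLOR_BGR2GRAY).astype(np.float32); best=[]
    for a in np.arange(-40,60,.5):
        t=np.radians(a+mid); L=np.arange(10,38,1.); u=np.array([proj("wrist",[pv[0]+l*np.cos(t),pv[1]+l*np.sin(t),58],k) for l in L],np.float32)
        ok=(u[:,0]>0)&(u[:,1]>0)&(u[:,0]<559)&(u[:,1]<419)
        if ok.sum()<10: continue
        s=cv2.remap(g,u[ok,0][None].copy(),u[ok,1][None].copy(),1)[0]; best.append((s.mean(),a,ok.sum()))
    best.sort(); print("needle rel deg",[(round(float(b[0])),float(b[1]),int(b[2])) for b in best[:4]])
E
python3 -c "
from h import *
needle()"
python3 -m pendant '[[0,0,0,0,5],[0,0,0,0,5],[0,0,0,0,5],[0,0,0,0,0]]' | grep -v gap; python3 -c "
from h import *
needle(); print(r.sense()['wrist_torque'].round(3))"
```

```text
needle rel deg [(113, 43.5, 28), (114, 43.0, 28), (116, 44.0, 28), (119, 42.5, 28)]
time: 20.6
tool_pos: [535.4, -22.1, 152.7]
tcp_rot: [179.7, 0.1, -25.0]
ft_force: [-1.2, -0.4, 2.9]
needle rel deg [(109, 28.0, 28), (110, 28.5, 28), (112, 27.5, 28), (114, 29.0, 28)]
[ 0.132  0.321 -0.001]
```

```bash
python3 -m pendant '[[0,0,0,0,5],[0,0,0,0,5],[0,0,0,0,5],[0,0,0,0,0]]' | grep -v gap;python3 -m pendant '[[0,0,0,0,5],[0,0,0,0,5],[0,0,0,0,3],[0,0,0,0,0]]' | grep -v gap; python3 -c "
from h import *
needle(); print(r.sense()['wrist_torque'].round(3))"
```

```text
time: 21.05
tool_pos: [535.3, -22.1, 152.6]
tcp_rot: [179.6, 0.0, -39.9]
ft_force: [-2.3, 1.1, 2.0]
time: 21.45
tool_pos: [535.1, -22.0, 152.5]
tcp_rot: [179.6, -0.0, -52.8]
ft_force: [-4.3, 0.2, 3.2]
needle rel deg [(105, 1.0, 28), (107, 0.5, 28), (107, 1.5, 28), (113, 0.0, 28)]
[0.327 0.872 0.018]
```

```bash
python3 -m pendant '[[0,-0.6,0.8,0,-5],[0,-0.3,0.4,0,0],[0,0,0,0,0]]' | grep -v gap;python3 -m pendant '[[0,0,0,-2,0],[0,0,0,-3,0],[0,0,0,-5,0],[0,0,0,0,0]]' | grep -v gap; python3 -c "
from h import *
needle(); print(r.sense()['wrist_torque'].round(3))"
```

```text
time: 21.8
tool_pos: [534.6, -22.2, 153.1]
tcp_rot: [179.7, -0.1, -48.0]
ft_force: [-0.3, 0.8, 2.4]
time: 22.2
tool_pos: [534.6, -22.2, 163.7]
tcp_rot: [179.7, -0.1, -48.0]
ft_force: [0.7, 0.6, 0.3]
needle rel deg [(108, 1.0, 28), (110, 1.5, 28), (111, 0.5, 28), (116, 2.0, 28)]
[ 0.054 -0.052  0.005]
```

```bash
python3 -m pendant '[[0,0,0,-5,0],[0,0,0,-10,0],[0,0,0,-15,0],[0,0,0,-20,0],[0,0,0,0,0]]' ; python3 -c "
from h import *
report(); needle(); rows([((508.6,-297.3,190),8)],-8.4,0)"
```

```text
time: 22.75
tool_pos: [536.6, -22.2, 217.4]
tcp_rot: [179.9, -0.4, -48.0]
ft_force: [-0.0, -0.2, -0.2]
finger_gap: 15.7
t 22.75 tcp [536.6 -22.2 217.4] rpy [179.92  -0.35 -48.01] J [-7.6 -2.1 96.6 -0.3 85.3 40.4] F [-0.  -0.2 -0.2] gap 15.7
toolz [ 0.003 -0.006 -1.   ] tilt 0.36 tilt az -60.9 az -2.4 r 537.0
needle rel deg [(122, 1.0, 28), (123, 1.5, 28), (125, 0.5, 28), (127, 2.0, 28)]
[[0,23.3,25.5,3.4,-8.4],[0,19.3,28.7,3.4,-8.4],[0,14.9,31.2,3.4,-8.4],[0,10.2,33.0,3.4,-8.4],[0,5.3,34.2,3.4,-8.4],[0,0.2,34.6,3.4,-8.4],[0,-4.8,34.2,3.4,-8.4],[0,-9.8,33.1,3.4,-8.4]]
```

```bash
python3 -m pendant '[[0,23.3,25.5,3.4,-8.4],[0,19.3,28.7,3.4,-8.4],[0,15,31.2,3.4,-8.4],[0,10.2,33,3.4,-8.4],[0,5.3,34.2,3.4,-8.4],[0,0,34.6,3.4,-8.4],[0,-4.8,34.2,3.4,-8.4],[0,-9.8,33,3.4,-8.4],[0,0,0,0,0],[0,0,0,0,0]]' >/dev/null; python3 - <<'E'
from h import *
report((508.6,-297.3,190)); p,R,s=pose(); k=optics.camera_params("wrist"); im,d=optics.snapshot("wrist"); cv2.imwrite("pics/w6.png",im); P=cloud(k,d)
q,rc=slab(P,(508.8,-296.4),45,57,67); print("stand",len(q),q[:,2].mean(),[np.round(v,1) for v in rc])
Q=(P-p)@R; m=(np.abs(Q[...,0])<8)&(np.abs(Q[...,1])<10)&(Q[...,2]>30)&(Q[...,2]<90); q=Q[m]; print("shaft x",np.percentile(q[:,0],[2,98]),"y",np.percentile(q[:,1],[3,10]),"zmax",q[:,2].max())
print("pix hole",proj("wrist",(508.8,-296.4,62),k),"pix tip",proj("wrist",p+R@[.5,-.8,81],k))
E
```

```text
t 23.8 tcp [ 506.2 -297.4  185.8] rpy [179.91   0.33  18.99] J [-35.2   7.1  90.5  -0.3  82.6 -54.2] F [ 0.8 -0.5 -0.3] gap 15.8
toolz [-0.005 -0.003 -1.   ] tilt 0.34 tilt az -146.1 az -30.4 r 587.0
delta tool [ 2.2  0.7 -4.2]
stand 4674 61.826237646134985 [array([ 508.8, -296.5]), array([60.2, 60.4]), np.float64(18.1)]
shaft x [-3.81101562  5.40136795] y [-6.53810741 -6.37424506] zmax 79.56286320659282
pix hole [278.58783236 194.64906571] pix tip [274.94031796 209.75291064]
```

```bash
python3 -m pendant '[[0,2,1,0,0],[0,0,0,18,0],[0,0,0,17,0],[0,0,0,0,0],[0,0,0,0,0]]' ; python3 -c "
from h import *
report((508.5,-297.8,84.9))"
```

```text
time: 24.35
tool_pos: [509.2, -296.6, 152.1]
tcp_rot: [179.9, 0.3, 19.2]
ft_force: [-0.2, 0.3, -0.3]
finger_gap: 15.5
t 24.35 tcp [ 509.2 -296.6  152.1] rpy [179.85   0.3   19.23] J [-35.    8.7  92.3  -0.3  79.1 -54.2] F [-0.2  0.3 -0.3] gap 15.5
toolz [-0.004 -0.004 -1.   ] tilt 0.33 tilt az -134.6 az -30.2 r 589.0
delta tool [-0.7  0.7 67.2]
```

```bash
python3 -m pendant '[[0,-0.3,0.5,4,0],[0,0,0,4,0],[0,0,0,4,0],[0,0,0,0,0]]'|grep -v gap; python3 -m pendant '[[0,0,0,5,0],[0,0,0,5,0],[0,0,0,0,0]]'|grep -v gap;  python3 -m pendant '[[0,0,0,5,0],[0,0,0,5,0],[0,0,0,0,0]]'|grep -v gap
```

```text
time: 24.75
tool_pos: [508.5, -298.0, 139.3]
tcp_rot: [179.9, 0.3, 19.2]
ft_force: [-0.1, 0.5, -0.6]
time: 25.05
tool_pos: [508.3, -297.9, 128.7]
tcp_rot: [179.9, 0.3, 19.2]
ft_force: [-1.2, -0.4, -0.6]
time: 25.35
tool_pos: [508.3, -297.9, 118.8]
tcp_rot: [179.9, 0.3, 19.2]
ft_force: [0.7, -0.5, 0.4]
```

Free in the hole; continue to home (TCP ≈ 85).

```bash
python3 -m pendant '[[0,0,0,8,0],[0,0,0,8,0],[0,0,0,8,0],[0,0,0,0,0]]'|grep -v gap; python3 -m pendant '[[0,0,0,4,0],[0,0,0,3,0],[0,0,0,1,0],[0,0,0,0,0],[0,0,0,0,0]]'|grep -v gap;  python3 -m pendant '[[0,0,0,1,0],[0,0,0,1,0],[0,0,0,0,0]]'|grep -v gap
```

```text
time: 25.75
tool_pos: [507.6, -297.6, 93.8]
tcp_rot: [180.0, 0.4, 19.2]
ft_force: [0.3, 0.5, -0.8]
time: 26.25
tool_pos: [508.8, -298.5, 88.2]
tcp_rot: [179.8, 0.3, 19.2]
ft_force: [-0.3, 0.1, -0.3]
time: 26.55
tool_pos: [508.6, -298.4, 85.8]
tcp_rot: [179.8, 0.3, 19.2]
ft_force: [-0.3, 0.6, -0.8]
```

```bash
for i in 1 2 3; do python3 -m pendant '[[0,0,0,1,0],[0,0,0,0,0],[0,0,0,0,0]]'|grep -v gap; done
```

```text
time: 26.85
tool_pos: [508.7, -298.5, 85.0]
tcp_rot: [179.8, 0.3, 19.2]
ft_force: [-0.0, -0.6, -0.3]
time: 27.15
tool_pos: [508.8, -298.6, 84.9]
tcp_rot: [179.8, 0.3, 19.2]
ft_force: [-3.5, 2.1, 6.8]
time: 27.45
tool_pos: [508.9, -298.6, 84.9]
tcp_rot: [179.8, 0.3, 19.2]
ft_force: [-5.0, 3.2, 14.4]
```

```bash
python3 -m pendant '[[0,0,0,-1,0],[0.5,0,0,0,0],[0.5,0,0,0,0],[0.5,0,0,0,0],[0.5,0,0,-10,0],[0.5,0,0,-30,0],[0.5,0,0,-40,0],[0.5,0,0,-40,0],[0.5,0,0,0,0],[0.5,0,0,0,0]]'; python3 - <<'E'
from h import *
report(); k=optics.camera_params("wrist"); im,d=optics.snapshot("wrist"); cv2.imwrite("pics/w7.png",im); P=cloud(k,d)
for n,a,b in [("handle top",126,145),("stand top",56,67)]:
    q,rc=slab(P,(508,-295),45,a,b); print(n,len(q),q.mean(0).round(1),np.median(q[:,2]).round(1),[np.round(x,1) for x in rc])
im2,_=optics.snapshot("top"); im3,_=optics.snapshot("scene")
cv2.imwrite("pics/c7.png",np.hstack([cv2.resize(im2[200:285,205:310],(400,324),interpolation=2),cv2.resize(im3[225:330,110:240],(400,324),interpolation=2)]))
E
```

```text
time: 28.45
tool_pos: [510.0, -298.5, 206.3]
tcp_rot: [179.6, 0.2, 19.2]
ft_force: [-0.2, 0.1, -0.8]
finger_gap: 42.8
t 28.45 tcp [ 510.  -298.5  206.3] rpy [1.7964e+02 1.5000e-01 1.9190e+01] J [-35.1   6.6  88.8  -0.3  84.4 -54.3] F [-0.2  0.1 -0.8] gap 42.8
toolz [-0.    -0.007 -1.   ] tilt 0.39 tilt az -93.6 az -30.3 r 591.0
handle top 592 [ 508.7 -295.8  133.3] 133.8 [array([ 508.8, -297. ]), array([15.7, 16.5]), np.float64(19.0)]
stand top 3757 [ 507.4 -292.2   61.9] 61.9 [array([ 508.8, -296.5]), array([60.2, 60.7]), np.float64(17.9)]
```

View pics/c7.png

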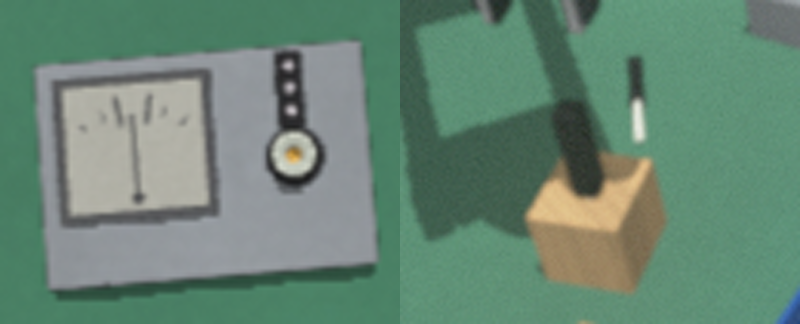

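```bash
python3 -c "
from bench import hand_in
print(hand_in())"
```

```text
the job is handed in; nothing more can be done
None
```

The screw is adjusted, the tuning tool is back in its stand and released, and I handed the job in at about 28.5 s of the 72 s allowed.

**What I did:** I took the larger tuner from the larger stand. The slot's line and depth showed in the wrist camera's depth picture, and I confirmed them by feel as the blade went in. I turned the screw clockwise about 44° until the needle stood in place, backed off within the slot's play and withdrew. The tool then went straight down until the shoulder seated.

**Last checks:**
- **Needle:** about +1° (0.02 rad) from midway between the long ticks, which are at ±9.7°. It read the same after withdrawal, and the top camera shows it between the ticks.
- **Tool:** it stands upright with its handle top at 133.8 mm (133.3 mm before, 134 mm nominal), and its centre is within about 0.5 mm of the stand's centre. The gripper is clear above it.
- **Force on the driver:** the largest wrist reading while the tool was in the driver was about 5 N, but I only read it at the end of each move. Seating the tool pressed about 14 N on the stand.

**What went wrong or disagreed:**
- **Wrong turn at the start:** I turned the wrist the wrong way, so the arm ran to its reach limit and tilted the tool about 18°. I brought that back to about 0.4° before grasping, which cost a few seconds.
- **Small look-alike tuner:** it seemed to be standing in the first picture but was lying on the bench by 10 s. The arm was never near it; I don't know why it fell.
- **Reel, tape and bin:** I kept the arm clear of them but did not measure their positions again at the end.

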